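# Retain a cart wheel with a spring clip

### The job

The wheel of this workshop cart is riding high on its upright axle and covers the clip groove: press it down until it bottoms. Then take the loose spring clip by its grip tab and push it sideways, mouth first, along the wheel's hub face into the axle groove until it has snapped over and is fully home, the axle against the back of its seat; feel your way and do not force it (stay under 18 N). Leave the clip flat on the hub, let go, and do not disturb the other things on the bench.

Things in the scene. Friction and masses are not known exactly. Their poses are not given: they have to be found in the camera images.
- board: Cart side board, plywood, 240 x 160 x 18 mm, fixed flat on the bench. Origin at the centre of its underside, x along its length, z up. At its centre an upright steel stub axle is clamped immovably in a slotted flange. The slot runs along board x: the axle stands at y = 0, but its x is not measured, anywhere from -12 to +12 mm. Hub, groove and axle heights are under groove.
- groove (a point): Middle of the slot (board x = y = 0), 56 mm above the board's underside: height of the groove's lower edge and of the pressed-down wheel's hub face. Axes as the board's. The real axle is up to 12 mm from it along x. Groove: 14 mm in diameter, 7 mm high (56 to 63 mm up), covered while the wheel rides high; above it the axle's plain 20 mm head, up to 80 mm.
- wheel (a joint): Height of the wheel above its stop, m, 0 when fully down. The wheel lies flat around the axle: rubber tyre 96 mm across, flat grey hub face 76 mm across, 1.5 mm proud of the rubber. It starts 9 to 15 mm high, slides stiffly straight down under about 5 N pressed anywhere on it, stops rigidly, and stays where left.
- clip: Spring clip, dark steel, 4 mm thick, 75 g, flat on the bench, x from -46 to +18 mm, 29 mm wide. Origin at its underside, z up; mouth to +x, grip tab behind. Fully home the axle touches the back of its seat, x = -7 mm, and the origin lies on the axle's axis; once snapped over it may still stop up to 4 mm short of that. With the wheel down it can enter from any side.
- clip_mouth (a point): Narrowest place between the clip's two sprung jaws, 9 mm ahead of the clip's origin, at mid-thickness; axes as the clip's. 9 mm wide here, flared to 22 mm at the jaw ends. Pushed along +x the jaws meet the groove about 15 mm before home and resist, 6 to 10 N at most; about 9 mm before home they snap over and the push force falls to nothing; home, it climbs steeply again.
- clip_tab (a point): Centre of the clip's upright black grip tab, 33 mm behind its origin and 17.5 mm above its underside; axes as the clip's. The tab is 24 mm (x) x 12 mm (y) and spans 4 to 31 mm above the underside: grip it across its 12 mm.
- washer: Bystander: steel washer 28 mm across on a corner of the board. Origin under its centre.
- square: Bystander: try square, wooden stock 110 x 20 x 16 mm (origin under its centre, along x) with a steel blade 150 mm along +y.
- pot_a: Bystander: small paint pot with lid, 34 mm across, 36 mm tall. Origin under its centre.
- pot_b: Bystander: another such paint pot.
- brush: Bystander: paint brush lying on the bench. 
- wrench: Bystander: steel wrench lying on the bench. 
- offcut: Bystander: plywood offcut 100 x 60 x 18 mm. Origin under its centre.
There are look-alikes about, which are no part of the job. Of the things shaped like the clip, the steel one is meant.

How it is judged:
By the outcome, as a careful person would: the job done as asked, in the order asked, and still so for the second after the job is handed in, with the robot touching nothing.
It also fails if it takes over 56 s, if anything falls off the work surface, if the arm or the gripper's body presses on something with over 40 N, if the wrist force passes 120 N, or if a joint passes its speed limit or range.

### The arm

A 6-joint arm with a two-finger parallel gripper is mounted at the origin on the work surface. World frame = base frame: x ahead of the robot, y to its left, z up, the work surface at z = 0. Lengths are in m, angles in degrees, forces in N, time in s.
With the tool pointing down it reaches from about 0.2 to 0.875 m from the base axis. Payload 3.4 kg.
Tool frame: the origin (TCP) lies midway between the tips of the shut fingers; the grasp point (between the pads) lies 19 mm behind it; z points along the fingers, y is the line along which they close (so a half turn about z gives the same grasp; the last joint's range is limited). The gripper opens to 94 mm and grips with 3 to 60 N. Pads are 16 mm wide; open, the fingers measure 119 mm over their backs; the gripper's body (75 mm by 177 mm) begins 78 mm behind the grasp point.
Start: joints at [-71.505, 15.808, 86.224, -0, 77.962, -6.933], TCP at [0.247, -0.519, 0.205] pointing down, gripper open.
Joint ranges: [-165.64, 165.64], [-43.16, 119.46], [12.63, 154.43], [-67.54, 247.53], [6.08, 155.33], [-154.97, 154.97]. Speed limits (degrees/s): [147.25, 147.25, 180, 180, 180, 180].

### API

Orientations are given as a 3x3 rotation matrix whose columns are the frame's x, y, z axes.
In Python, from plant import * gives the robot as it stands. Calls block until the motion is done:
- goto(position, orientation): joint-space move of the TCP to a pose.
- servo_line(position, orientation=None, v=0.15, until_force=None): straight line of the TCP; orientation=None keeps the orientation; v is the mean speed in m/s. With until_force (N) it stops when the force on the tool has changed by that much, and returns True; else False.
- set_joints(angles): joint-space move.
- command_gripper(opening, f_grip=None): finger opening in m; f_grip is the grip in N (None keeps the last); returns when the fingers have stopped.
- hold(seconds).
- inverse_kinematics(position, orientation): joint angles nearest the present ones, or None.
- grab_frame(name): name is "side" or "top" or "wrist"; returns the picture (400x640x3 uint8, blue, green, red); there is no depth.
- camera_model(name): a dict with "mtx" (3x3 intrinsics, pixels), "T" (4x4, takes a point from camera to world coordinates); the wrist camera has in their place "T_tool_cam" (4x4, takes a point from camera to tool coordinates, whose origin is the TCP and whose axes are the flange's). Camera axes: x right, y down, z forward; pixel columns grow to the right and rows downward; lengths in m; the calibration is good to about 2 mm. A picture is of the moment at which its call begins: read the wrist's pose just before it. camera_model takes no time and is no camera call.
A pose or a line that the arm cannot do raises IKError and nothing moves.
- hand_in(): hands the job in; it is judged then, once.
Readings, each from a call of its own:
- current_time_s(): time.
- current_q(): joint angles.
- current_joint_vel(): joint speeds.
- current_effort(): joint torques, N m.
- current_tcp_pos(): TCP position.
- current_ee_rot(): TCP orientation.
- current_ft_force(): force on the tool from outside, world axes, zero at the start.
- current_wrist_torque(): the same for the moment, N m.
- current_width(): finger opening in m.
- current_grip_force(): force on a finger pad.
Only numpy, scipy, OpenCV 4.12 (cv2) and the standard library are available. Lean on these libraries where they do the work, as an engineer would, in place of code of your own. Each camera call takes 0.05 s, during which the arm holds its last target. There are 200 camera calls.

## Working session

There is one attempt and no reset: what is moved stays moved. The work goes in short steps, each a Python script; the robot and the scene stay as the last script left them, time stands still between calls to the robot, and variables do not carry over. Pictures are saved under pics/ and viewed, at most 10 in all, crops included, and the job is handed in when it is done.

```bash
mkdir -p pics; ls; python3 - <<'E'
from plant import *
import cv2
for n in("top","side"):
    cv2.imwrite(f"pics/{n}0.png",grab_frame(n)); print(n,camera_model(n))
print(camera_model("wrist"),current_time_s())
E
```

```text
pics
top {'mtx': array([[450.6690947 ,   0.        , 322.68718209],
       [  0.        , 450.6690947 , 202.86328435],
       [  0.        ,   0.        ,   1.        ]]), 'T': array([[ 0.00842112, -0.98510687,  0.17173685,  0.37135456],
       [-0.99994019, -0.00949441, -0.00542918, -0.05226538],
       [ 0.00697886, -0.17168086, -0.9851279 ,  1.11108073],
       [ 0.        ,  0.        ,  0.        ,  1.        ]])}
side {'mtx': array([[403.23698786,   0.        , 320.67435592],
       [  0.        , 403.23698786, 197.65968187],
       [  0.        ,   0.        ,   1.        ]]), 'T': array([[ 0.99693918, -0.06685873,  0.04052389,  0.49335363],
       [-0.07643362, -0.7245287 ,  0.68499348, -0.72291262],
       [-0.01643707, -0.68599422, -0.7274213 ,  0.7518116 ],
       [ 0.        ,  0.        ,  0.        ,  1.        ]])}
{'mtx': array([[282.05905883,   0.        , 318.37857175],
       [  0.        , 282.05905883, 199.7463531 ],
       [  0.        ,   0.        ,   1.        ]]), 'T_tool_cam': array([[-3.57761968e-04, -9.65585189e-01, -2.60086743e-01,
         7.51655141e-02],
       [ 9.99999840e-01, -2.31440052e-04, -5.16315528e-04,
         7.90016467e-04],
       [ 4.38352137e-04, -2.60086886e-01,  9.65585118e-01,
        -1.80305184e-01],
       [ 0.00000000e+00,  0.00000000e+00,  0.00000000e+00,
         1.00000000e+00]])} 0.1
```

View pics/top0.png

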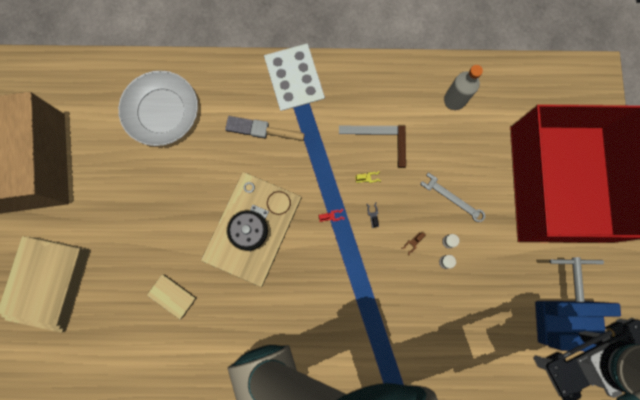

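View pics/side0.png

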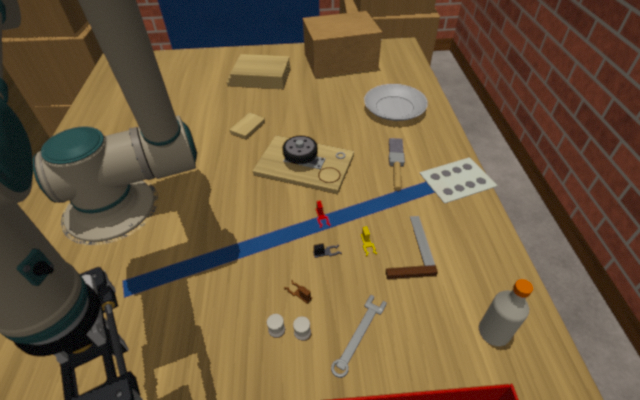

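The top view shows the dark steel clip at about (374,215), mouth up, which is +x. The wheel and board are at (247,230), and the pots are at (450,240) and (448,262). The coloured clips are look-alikes. I'll enlarge the crops to read exact pixels.

```bash
cat > h.py <<'E'
from plant import *
import cv2, numpy as np
def ray(M,T,p):
    d=T[:3,:3]@np.linalg.solve(M,[p[0],p[1],1.]); return T[:3,3],d/np.linalg.norm(d)
def at_z(M,T,p,z):
    c,d=ray(M,T,p); return c+d*(z-c[2])/d[2]
def tri(rays):
    A=sum(np.eye(3)-np.outer(d,d) for c,d in rays); b=sum((np.eye(3)-np.outer(d,d))@c for c,d in rays)
    X=np.linalg.solve(A,b); return X,[np.linalg.norm((np.eye(3)-np.outer(d,d))@(X-c)) for c,d in rays]
def cam(n):
    m=camera_model(n); return m["mtx"],m["T"]
def wrist():
    m=camera_model("wrist"); T=np.eye(4); T[:3,:3]=current_ee_rot(); T[:3,3]=current_tcp_pos()
    return grab_frame("wrist"),m["mtx"],T@m["T_tool_cam"]
def down(yaw):  # tool x axis at yaw (deg), z down
    c,s=np.cos(np.radians(yaw)),np.sin(np.radians(yaw)); return np.array([[c,s,0],[s,-c,0],[0,0,-1.]])
E
python3 - <<'E'
from h import *
t=cv2.imread("pics/top0.png");s=cv2.imread("pics/side0.png")
def crop(im,x,y,w,h,k): return cv2.resize(im[y:y+h,x:x+w],None,fx=k,fy=k,interpolation=cv2.INTER_CUBIC)
a=np.hstack([crop(t,200,170,100,75,4),crop(t,350,195,50,38,8)[:300]]);b=np.hstack([crop(s,250,120,100,75,4),crop(s,300,230,50,38,8)[:300]])
cv2.imwrite("pics/crop.png",np.vstack([a,b]))
print(current_ee_rot(),at_z(*cam("top"),(247,230),.065),at_z(*cam("top"),(374,215),.01))
E
```

```text
[[ 9.03113245e-01  4.29402137e-01 -5.20556880e-04]
 [ 4.29402413e-01 -9.03111975e-01  1.52586843e-03]
 [ 1.85090014e-04 -1.60156037e-03 -9.99998700e-01]] [0.48786659 0.11770122 0.065     ] [ 0.53409264 -0.18535528  0.01      ]
```

View pics/crop.png

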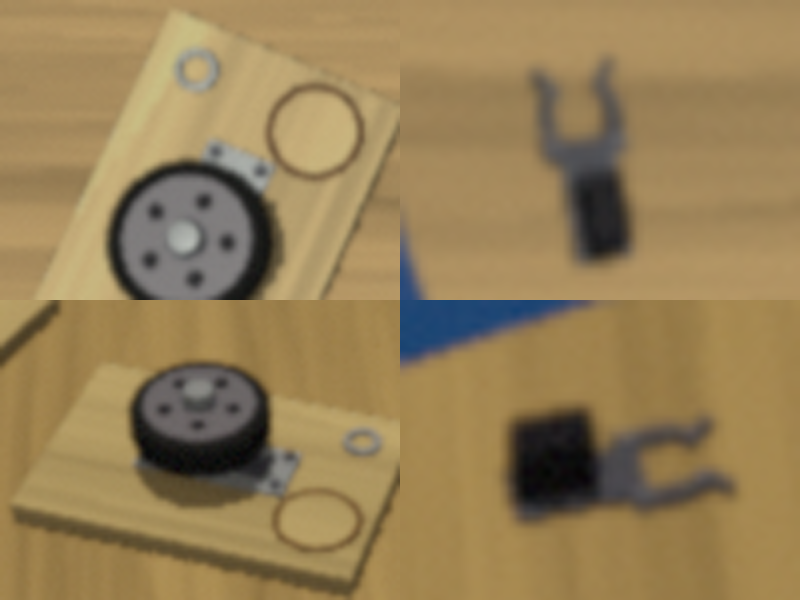

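Both crops agree on which features match. In the top view the axle head is at (245.8,229.0) and the jaw tips are at (366.9,204) and (375.9,202.8). In the side view the axle head is at (300,140.7) and the jaw tips are at (338.5,245.3) and (341.5,253.5). Next I triangulate these and take wrist pictures.

```bash
python3 - <<'E'
from h import *
t=cam("top");s=cam("side")
for n,a,b in (("axle",(245.75,229),(300,140.7)),("jawL",(366.9,204),(338.5,245.25)),("jawR",(375.9,202.8),(341.5,253.5))):
    print(n,tri([ray(*t,a),ray(*s,b)]))
command_gripper(0.0,20)
R=down(11)
P=[]
for i,(x,y) in enumerate([(.50,-.19),(.54,-.15)]):
    goto(np.array([x,y,.17]),R); im,M,T=wrist(); cv2.imwrite(f"pics/wc{i}.png",im); P.append(T)
R=down(30)
for i,(x,y) in enumerate([(.44,.09),(.49,.13)]):
    goto(np.array([x,y,.20]),R); im,M,T=wrist(); cv2.imwrite(f"pics/ww{i}.png",im); P.append(T)
np.save("P.npy",P); print(current_time_s(),current_q())
a=[cv2.imread(f"pics/w{c}{i}.png") for c in "cw" for i in(0,1)]
a=[cv2.resize(x,(400,250)) for x in a]
cv2.imwrite("pics/wov.png",np.vstack([np.hstack(a[:2]),np.hstack(a[2:])]))
E
```

```text
axle (array([0.49020005, 0.11811477, 0.08210987]), [np.float64(0.0019625052584357834), np.float64(0.001962505258435855)])
jawL (array([ 5.63951453e-01, -1.69051928e-01, -1.54039471e-04]), [np.float64(0.0006904677718868516), np.float64(0.0006904677718869417)])
jawR (array([ 0.5679231 , -0.19177963, -0.00149769]), [np.float64(0.001152930093692434), np.float64(0.0011529300936922958)])
4.9917 [ 6.90235630e+00  1.02233759e+01  9.47333388e+01 -3.73407263e-02
  7.51787806e+01  6.69765492e+01]
```

View pics/wov.png

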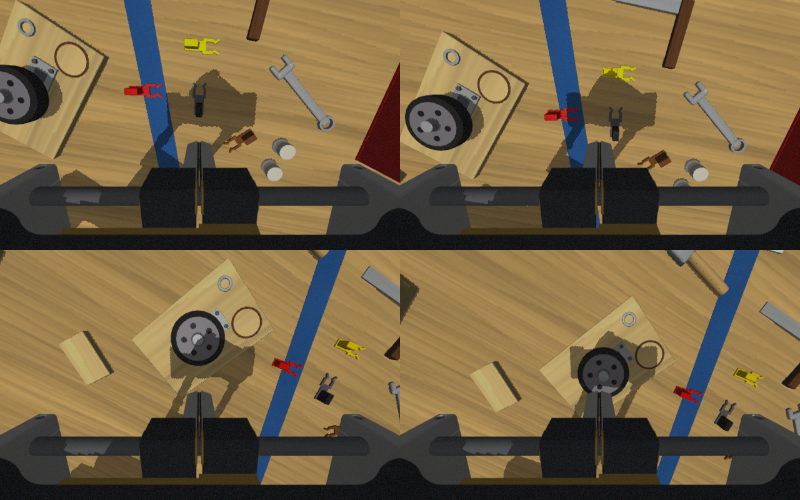

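The wrist overviews show the clip at about (317,157) and (345,198) in full-resolution pixels, and the axle at about (317,144) and (326,202). I'll enlarge all four.

```bash
python3 - <<'E'
import cv2,numpy as np
a=[]
for f,x,y,w in (("wc0",287,130,66),("wc1",315,170,66),("ww0",284,114,66),("ww1",293,172,66)):
    im=cv2.imread(f"pics/{f}.png")[y:y+50,x:x+w]; a.append(cv2.resize(im,(396,300),interpolation=cv2.INTER_CUBIC))
cv2.imwrite("pics/wz.png",np.vstack([np.hstack(a[:2]),np.hstack(a[2:])]))
E
```

```text
(no output)
```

View pics/wz.png

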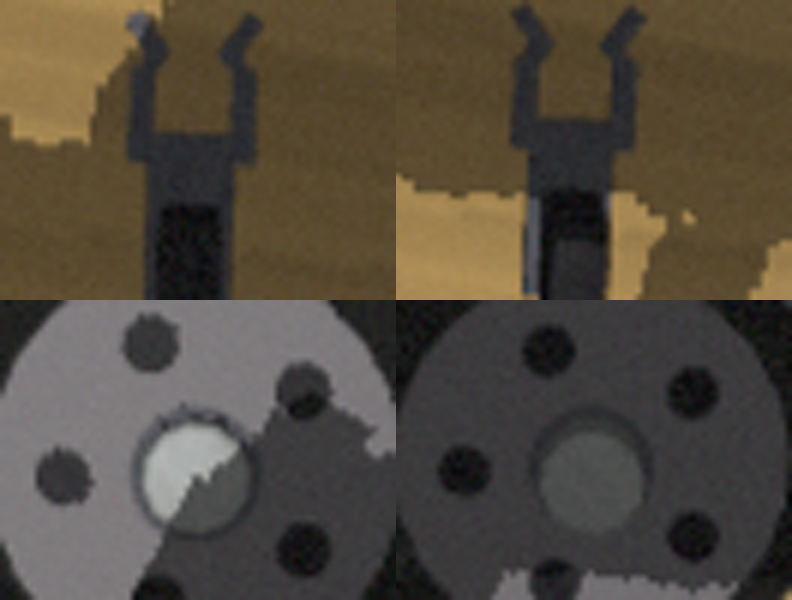

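In the 6x crops, view c0 has jaw tips (139,22) and (250,25), seat back (192,133) and shoulders (128,160) and (257,162). View c1 has tips (124,14) and (236,16), seat back (178,118) and shoulders (116,148) and (239,150). The axle-head centre is at (195,178) and (197,182).

```bash
python3 - <<'E'
from h import *
M=camera_model("wrist")["mtx"];P=np.load("P.npy")
f=lambda p,o:((p[0]+.5)/6-.5+o[0],(p[1]+.5)/6-.5+o[1])
O=[(287,130),(315,170),(284,114),(293,172)]
K={}
for n,i,a,b in (("tipL",0,(139,22),(124,14)),("tipR",0,(250,25),(236,16)),("seat",0,(192,133),(178,118)),("shL",0,(128,160),(116,148)),("shR",0,(257,162),(239,150)),("axle",2,(195,178),(197,182))):
    pa,pb=f(a,O[i]),f(b,O[i+1]); X,r=tri([ray(M,P[i],pa),ray(M,P[i+1],pb)])
    z=.08 if i else .004
    K[n]=[at_z(M,P[i],pa,z)[:2],at_z(M,P[i+1],pb,z)[:2]]
    print(n,X.round(4),np.round(r,4),np.round(K[n],4).tolist())
for j in(0,1):
    g=lambda n:K[n][j]
    d=(g("tipL")+g("tipR")-g("shL")-g("shR"))/2; e=g("shL")-g("shR")
    print(np.degrees(np.arctan2(d[1],d[0])),np.degrees(np.arctan2(-e[0],e[1])),np.linalg.norm(e))
E
```

```text
tipL [ 0.5609 -0.169  -0.0028] [0.0003 0.0003] [[0.5614, -0.1693], [0.5618, -0.1682]]
tipR [ 5.650e-01 -1.915e-01 -4.000e-04] [0.0002 0.0002] [[0.565, -0.1911], [0.5658, -0.1909]]
seat [ 0.5418 -0.184   0.0015] [0.0002 0.0002] [[0.5418, -0.1838], [0.5424, -0.1838]]
shL [ 0.5344 -0.1721  0.0072] [0. 0.] [[0.534, -0.1721], [0.5336, -0.1724]]
shR [ 0.5387 -0.1977  0.006 ] [0.0002 0.0002] [[0.5386, -0.1979], [0.5381, -0.1979]]
axle [0.488  0.118  0.0797] [0.0001 0.0001] [[0.488, 0.1181], [0.4882, 0.118]]
10.11795830508915 10.055873695126897 0.02626397226293347
11.347020420463029 10.058238116198156 0.025935171718634877
```

All the heights agree: the axle top is at 79.7 mm and the clip lies on the bench with a yaw of about 10.4°. Next I press the wheel down.

```bash
cat >> h.py <<'E'
AX=np.array([.488,.118]); YAW=10.4; U=np.array([np.cos(np.radians(YAW)),np.sin(np.radians(YAW))]); CL=np.array([.549,-.1825])
p3=lambda xy,z:np.array([xy[0],xy[1],z])
E
python3 - <<'E'
from h import *
R=down(YAW); p=AX-.026*U
goto(p3(p,.10),R); servo_line(p3(p,.082),v=.05)
print(servo_line(p3(p,.050),v=.015,until_force=14),current_tcp_pos(),current_ft_force()); 
servo_line(p3(p,.11),v=.1)
# to the clip
t=CL-.033*U
command_gripper(.04)
goto(p3(t,.07),R); im,M,T=wrist(); cv2.imwrite("pics/pre.png",im)
print(current_time_s(),current_tcp_pos(),current_ft_force())
q=T; 
cv2.imwrite("pics/chk.png",np.hstack([im[60:300,160:480],grab_frame("side")[60:300,200:400]]))
E
```

```text
True [0.4624376  0.11329932 0.05616099] [-1.20236366  0.62456623  5.22586556]
10.2833 [ 0.51655228 -0.18707385  0.07019173] [ 0.48304485 -0.38177102 -0.56123929]
```

View pics/chk.png

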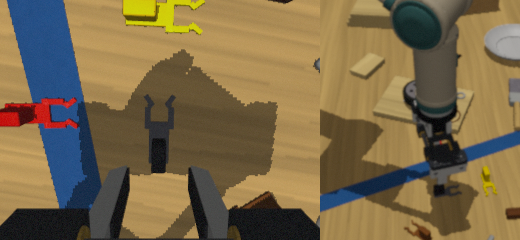

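The wheel bottomed with the tip at z = 0.0562. The view shows the clip centred between the open fingers, with the tab at about (158,150) in the crop and the neighbours clear of the fingers. I'll grip it.

```bash
python3 - <<'E'
from h import *
t=CL-.033*U
servo_line(p3(t,.03),v=.08); print(servo_line(p3(t,.006),v=.03,until_force=8),current_tcp_pos())
command_gripper(0.0,30); print(current_width(),current_grip_force(),current_ft_force())
servo_line(p3(t,.13),v=.12)
print(current_width(),current_ft_force(),current_tcp_pos())
s=AX-(.033+.045)*U
goto(p3(s,.12),down(YAW)); hold(.3)
im,M,T=wrist(); cv2.imwrite("pics/held.png",im); np.save("Th.npy",T)
sd=grab_frame("side")[110:190,240:340]
cv2.imwrite("pics/held2.png",np.hstack([cv2.resize(im[60:260,220:420],(400,400),interpolation=2),cv2.resize(sd,(400,400*80//100),interpolation=2)[:400] if 0 else cv2.resize(sd,(400,400),interpolation=2)]))
print(current_time_s(),current_tcp_pos(),current_width(),current_ft_force(),current_wrist_torque())
E
```

```text
False [ 0.51669414 -0.18853293  0.00608794]
0.012066706289279258 29.99335527420044 [ 0.56830773 -1.05233567  1.3280578 ]
0.011910865836341933 [-0.94024366  0.64157702 -1.35645486] [ 0.51591783 -0.18815189  0.12916981]
15.25 [0.41154708 0.10351196 0.11993133] 0.011822439842275984 [ 0.40527914 -0.5997004  -0.54068988] [0.00801508 0.00598367 0.03328745]
```

View pics/held2.png

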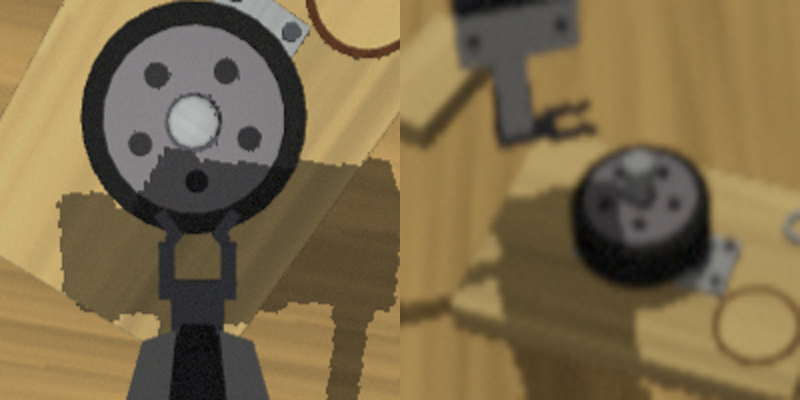

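The clip is held flat and square with the wheel down. Its seat is at about (318.3,199.8) in the full picture and the axle head at (316.8,120.3). I'll check the lateral alignment.

```bash
python3 - <<'E'
from h import *
M=camera_model("wrist")["mtx"];T=np.load("Th.npy")
a=at_z(M,T,(316.8,120.3),.08)[:2]
V=np.array([-U[1],U[0]]); c=current_tcp_pos()[:2]
g=lambda p,z:(lambda d:(round(d@U*1e3,1),round(d@V*1e3,1)))(at_z(M,T,p,z)[:2]-c)
print("axle",a,g((316.8,120.3),.08),"AX rel",(AX-c)@U,(AX-c)@V)
f=lambda x,y:(x/2-.25+220,y/2-.25+60)
for n,p in dict(seat=(198,280),shL=(159,299),shR=(236,299),tipL=(163,220),tipR=(236,219)).items(): print(n,g(f(*p),.118))
E
```

```text
axle [0.48831039 0.1176695 ] (np.float64(78.1), np.float64(0.1)) AX rel 0.07781228273191423 0.0004488045789410623
seat (np.float64(26.5), np.float64(-1.3))
shL (np.float64(19.8), np.float64(11.9))
shR (np.float64(19.8), np.float64(-14.1))
tipL (np.float64(46.7), np.float64(10.1))
tipR (np.float64(47.0), np.float64(-13.7))
```

The grip centres the tab, so the −1.3 mm offset in view is camera bias. I'll shift the axle target by +1.3 mm across, lower the clip onto the hub and feel it in.

```bash
cat >> h.py <<'E'
V=np.array([-U[1],U[0]]); A2=AX+.0013*V; 
def at(s,z,v=0): return p3(A2-(.033+s)*U+v*V,z)   # s = distance before home
def rep(m):
    p=current_tcp_pos(); F=np.mean([current_ft_force() for _ in range(5)],0); d=A2-p[:2]
    print(m,"before home mm %.2f lat %.2f z %.2f"%((d@U-.033)*1e3,-(d@V)*1e3,p[2]*1e3),"F u,v,z",np.round([F[:2]@U,F[:2]@V,F[2]],1),"w %.1f t %.1f"%(current_width()*1e3,current_time_s()))
E
python3 - <<'E'
from h import *
servo_line(at(.040,.12),v=.1); servo_line(at(.040,.070),v=.08); hold(.2); rep("above")
print(servo_line(at(.040,.055),v=.01,until_force=3)); rep("down")
z=current_tcp_pos()[2]+.0005
print(servo_line(at(.040,z),v=.02)); rep("eased")
print(servo_line(at(.017,z),v=.03,until_force=8)); rep("near")
E
```

```text
above before home mm 39.50 lat -0.06 z 70.51 F u,v,z [-0.9 -0.5 -0.5] w 11.7 t 16.5
True
down before home mm 40.12 lat 0.02 z 61.77 F u,v,z [-0.2 -0.2  3.1] w 11.4 t 17.4
False
eased before home mm 40.26 lat 0.02 z 62.06 F u,v,z [ 0.2 -0.4 -0.3] w 12.3 t 17.6
False
near before home mm 17.27 lat 0.02 z 62.20 F u,v,z [ 1.1  0.1 -1.2] w 11.9 t 18.5
```

```bash
python3 - <<'E'
from h import *
z=.0621
for s in np.arange(.016,-.006,-.001):
    st=servo_line(at(s,z),v=.01,until_force=12); rep(f"{s*1e3:.0f} {st}")
    F=current_ft_force(); 
    if st or F[:2]@U<-12: break
E
```

```text
16 False before home mm 16.05 lat 0.01 z 62.13 F u,v,z [ 0.3  0.4 -0.5] w 11.5 t 18.8
15 False before home mm 14.97 lat -0.03 z 62.11 F u,v,z [-0.6 -1.1 -0.8] w 12.0 t 19.0
14 False before home mm 14.38 lat -0.18 z 62.08 F u,v,z [-1.6 -0.6  0.1] w 11.7 t 19.3
13 False before home mm 13.95 lat -0.16 z 62.07 F u,v,z [-3.  -2.6  3. ] w 11.9 t 19.5
12 False before home mm 13.79 lat -0.11 z 62.05 F u,v,z [-6.2 -1.4  4.8] w 11.9 t 19.8
11 False before home mm 13.70 lat -0.09 z 62.07 F u,v,z [-7.4 -1.7  7.4] w 11.9 t 20.0
10 False before home mm 13.50 lat -0.05 z 62.11 F u,v,z [-9.7 -1.8  8.6] w 11.6 t 20.3
9 False before home mm 13.34 lat -0.02 z 62.08 F u,v,z [-10.1  -1.9  11.6] w 11.5 t 20.5
8 False before home mm 13.04 lat 0.04 z 62.09 F u,v,z [-11.5  -1.7  12.2] w 11.6 t 20.8
7 False before home mm 12.29 lat 0.09 z 62.12 F u,v,z [-11.5  -1.2  12.7] w 11.6 t 21.0
6 False before home mm 7.17 lat -0.02 z 62.16 F u,v,z [-0.5 -2.1 -1.5] w 11.5 t 21.3
5 False before home mm 3.10 lat -0.02 z 62.35 F u,v,z [ 1.3 -1.4 -1.1] w 11.3 t 21.5
4 False before home mm 3.27 lat -0.03 z 62.13 F u,v,z [ 1.1 -0.9 -0.9] w 11.5 t 21.8
3 False before home mm 2.94 lat 0.06 z 62.05 F u,v,z [ 0.1 -0.3 -0.5] w 11.7 t 22.0
2 False before home mm 2.30 lat 0.17 z 62.04 F u,v,z [ 0.  -0.6  0.5] w 11.8 t 22.3
1 False before home mm 1.06 lat 0.09 z 62.04 F u,v,z [-0.2  1.2 -0.5] w 12.0 t 22.5
-0 False before home mm -0.05 lat -0.01 z 62.06 F u,v,z [-0.4  0.2 -0.5] w 12.1 t 22.8
-1 False before home mm -0.34 lat 0.04 z 62.03 F u,v,z [-2.1  0.3  1.9] w 12.0 t 23.0
-2 False before home mm -0.43 lat 0.05 z 62.02 F u,v,z [-4.4 -0.6  4.4] w 11.5 t 23.3
-3 False before home mm -0.54 lat 0.06 z 62.05 F u,v,z [-6.6 -0.1  6.5] w 11.8 t 23.5
-4 False before home mm -0.57 lat 0.08 z 62.06 F u,v,z [-8.8 -0.   8.4] w 11.6 t 23.8
-5 False before home mm -0.65 lat 0.08 z 62.09 F u,v,z [-10.1  -1.1  10.5] w 11.7 t 24.0
```

The clip snapped over at about 9 mm and then met a hard wall at about 0.5 mm past nominal, so it is home. I'll relax the push, let go, back off and look.

```bash
python3 - <<'E'
from h import *
servo_line(at(-.0012,.0619),v=.01); hold(.2); rep("relaxed")
command_gripper(.03); hold(.2); rep("open")
servo_line(at(0,.13),v=.08); goto(at(.06,.16),down(YAW)); hold(.2)
im,M,T=wrist(); np.save("Th.npy",T); cv2.imwrite("pics/done.png",im)
servo_line(at(.06,.25),v=.2); goto(np.array([.3,-.2,.3]),down(YAW))
s=grab_frame("side"); cv2.imwrite("pics/doneS.png",s)
cv2.imwrite("pics/done2.png",np.hstack([cv2.resize(im[50:200,240:390],(400,400),interpolation=2),cv2.resize(s[110:190,260:340],(400,400),interpolation=2)]))
rep("away")
E
```

```text
relaxed before home mm -0.52 lat 0.05 z 61.98 F u,v,z [-5.2 -0.5  5.7] w 11.3 t 24.8
open before home mm -1.28 lat -0.01 z 61.90 F u,v,z [-1.1  0.  -0.2] w 30.0 t 25.5
away before home mm 208.88 lat -279.33 z 299.44 F u,v,z [ 0.4  0.4 -0.5] w 30.0 t 29.0
```

View pics/done2.png

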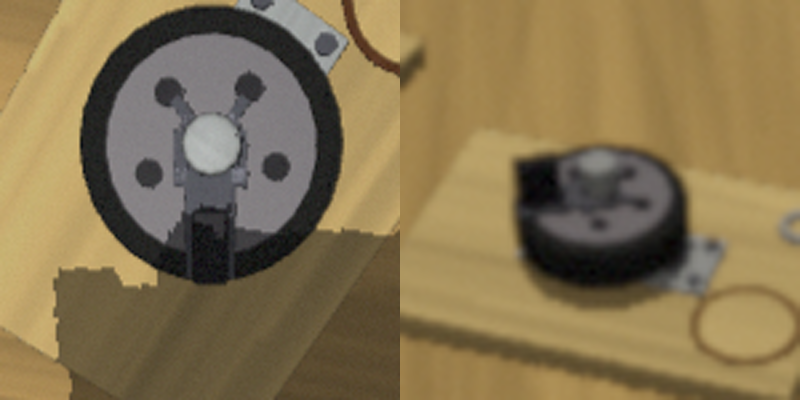

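The clip sits flat around the axle: jaw tips at (180,105) and (238,108), axle head at (211,143), tab at (210,245). The wheel is down, and I'm handing in.

```bash
python3 -c "
from plant import *
print(hand_in())"
```

```text
the job is handed in; nothing more can be done
None
```

The job is handed in at about 29 s: the wheel is pressed down to its stop, the clip has snapped over and is fully home, flat on the hub and released, and the push readings stayed under about 12 N.

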